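Free the caddy jammed in the crate

ROBOT

A 6-joint arm with a two-finger parallel gripper is mounted at the origin on the work surface. World frame = base frame: x ahead of the robot, y to its left, z up, the work surface at z = 0. Lengths are in mm, angles in degrees, forces in N, time in s.
With the tool pointing down it reaches from about 300 to 850 mm from the base axis. Payload 4.2 kg.
Tool frame: the origin (TCP) lies midway between the tips of the shut fingers; the grasp point (between the pads) lies pinch_z behind it (pinch_z is the distance from the TCP to the grasp point, in mm); z points along the fingers, y is the line along which they close (so a half turn about z gives the same grasp; the last joint's range is limited). The gripper opens to 91 mm and grips with 3 to 60 N. Pads are 32 mm wide; open, the fingers measure 118 mm over their backs; the gripper's body (76 mm by 178 mm) begins 60 mm behind the grasp point.
Start: joints at [-64.515, 18.312, 89.639, -0, 72.044, -1.146], TCP at [257.746, -514.014, 213.976] pointing down, gripper open.
Joint ranges: [-177.97, 177.97], [-48.28, 115.42], [12.27, 149.76], [-77.06, 257.06], [2.81, 150.46], [-146.56, 146.56]. Speed limits (degrees/s): [147.25, 147.25, 180, 180, 180, 180].

INTERFACE

Orientations are given as [roll, pitch, yaw] about the fixed x, y, z axes, in that order (R = Rz(yaw) Ry(pitch) Rx(roll)).
In Python, from workcell import state, grab_frame, job_done, masks_of, landmark_of, pinch_z gives the robot as it stands. The module is installed in compiled form; this text tells all that it offers.
- The arm moves only by the tool move_arm, never from a script. Its argument "plan" is a list of rows, each an object of numbers: "x", "y", "z": the shift along the tool's x, y, z in mm; "rx", "ry", "rz": the turn, a rotation vector about the tool's x, y, z in rad. A call has 1 to 10 rows; each row shifts and turns the commanded pose from where the row before left it, along the tool's axes as they then stand; what a row does not reach is not made up. A row lasts 1/10 s, in which the tool goes at most 50 mm and 8.59 degrees, less where a joint would pass 70% of its speed; a pose out of reach is approached as far as the arm can. A call is refused whole if a number of a shift passes 50 or a number of a turn 0.15, either way. A call with a gripper value outside its range is refused whole. "grip" is the opening, from 0 (shut) to 1 (fully open), set as the call begins (left out, the last holds). The fingers move at their own pace and stop on an object; "squeeze" is the grip in N (left out, the last holds). Time passes only in rows, so rows that do not move let the fingers close. It gives the time, the measured TCP pose, the force, the opening and the grip force at its end, in the units of the state.
- state(): the state, without advancing time (a new reading comes with each control period).
- grab_frame(name): name is "scene" or "top" or "wrist"; returns a dict with "img" (400x640x3 uint8, red, green, blue), "z_map" (400x640 float32, mm along the optical axis (not along the pixel's ray), 0 where there is no reading), "fx", "fy", "cx", "cy" (pixels), "dist" ([k1, k2, p1, p2, k3] as OpenCV has them; the pictures are not rectified), "rvec" (rotation vector, rad) and "tvec" (3), from world to camera coordinates, as OpenCV has them. Camera axes: x right, y down, z forward; pixel columns grow to the right and rows downward; lengths in mm; the calibration is good to about 2 mm. A picture is of the moment at which its call begins.
- job_done(): hands the job in; it is judged then, once.
Trained networks look in the newest picture that a camera, given by its name, has taken for a name from the list of things; names that differ only in an ending like _2 or _b are one class to them, and where a whole thing is asked for, a point or a joint stands for the part that bears it (a point fixed in the world has none). Each returns a list of dicts, best first, with "p" (0 to 1); they miss things now and then, are a little off and sometimes report something else, mostly with a low value. They report only what shows in the picture. A call takes as long as a camera call. They do not tell look-alikes from the thing itself.
- masks_of(camera, label): "pixels" (400x640 bool, what is visible of it) and "box" ([centre column, centre row, width, height] in pixels, round what is visible of it).
- landmark_of(camera, label): "point" ([column, row] in pixels: a listed point, or the origin of a listed thing).
The state is a dict: "time_s": time; "qpos": joint angles; "qvel": joint speeds; "effort": joint torques, N m; "ee_pos": TCP position; "ee_rot": TCP orientation; "force": force on the tool from outside, world axes, zero at the start; "torque": the same for the moment, N m; "gripper_width": finger opening in mm; "gripper_force": force on a finger pad.
Only numpy, scipy, OpenCV 4.12 (cv2) and the standard library are available. Lean on these libraries where they do the work, as an engineer would, in place of code of your own. Each camera call takes 0.05 s, during which the arm holds its last target. There are 200 camera calls.

TASK

A small metal caddy with a wooden bar handle has tipped over inside the pine crate and its corners are caught under the rim. Take it by the handle, turn it level in the middle of the crate while it is still down inside, lift it straight out and stand it upright in the middle of the cork mat, setting it down rather than dropping it. Leave the other caddy, the one standing free on the sideboard, alone.

Things in the scene. Friction and masses are not known exactly. Their poses are not given: they have to be found in the camera images.
- caddy: Jammed caddy: open metal box 100 (x) x 120 (y) x 100 mm high, about 0.3-0.55 kg. Wooden handle bar along its y over the middle, 14 thick in x, 22 high, centre 165 above the underside on its z axis; 54 free below the bar. Origin: centre of underside, z to the handle. Starts tilted 25 deg about y: -x bottom edge on the crate floor, +x side up on the batten, handle leaning to crate -x (to the robot).
- crate: Fixed pine crate. Origin: centre of underside, +x away from the robot. Outside 162 (x) x 194 x 136 mm high, inside 138 x 170, floor 10 thick. Rails on the -x and +x sides, underside 126 up, jut 8 inward: mouth 122 in x; the level caddy passes, the tilted one (133 across) does not. Batten on the floor along the +x wall, 47 wide, top 31.5 up: the level caddy's underside must be above it.
- mat: Cork mat fixed flat on the sideboard, 170 mm (x) by 200 mm (y), 5 mm thick. Origin: centre of its underside, z up.
- spare: Other caddy of the same make and size (in mm as the first), standing upright and free on the sideboard beyond crate and mat. Origin: centre of its underside. To be left alone.
Mind the look-alikes: they are no part of the job. What is shaped like the caddy but orange, purple or red is not meant.

How it is judged:
By the outcome, as a careful person would: the job done as asked, in the order asked, and still so for the second after the job is handed in, with the robot touching nothing.
It also fails if it takes over 48 s, if anything falls off the work surface, if the arm or the gripper's body presses on something with over 40 N, if the wrist force passes 120 N, or if a joint passes its speed limit or range.

## Working session

There is one attempt and no reset: what is moved stays moved. The work goes in short steps, Python scripts to look and compute and a tool call to move; the robot and the scene stay as the last step left them, time stands still between calls to the robot, and variables do not carry over. Pictures are saved under pics/ and viewed, at most 10 in all, crops included, and the job is handed in when it is done.

Besides the shell and the picture viewer there is one more tool, called as name([rows], argument=value, ...), one row to a line, values as JSON. move_arm: Moves the arm, as the interface text tells. Its arguments: {"type":"object","properties":{"plan":{"type":"array","items":{"type":"object","properties":{"x":{"type":"number"},"y":{"type":"number"},"z":{"type":"number"},"rx":{"type":"number"},"ry":{"type":"number"},"rz":{"type":"number"}}}},"grip":{"type":"number"},"squeeze":{"type":"number"}},"required":["plan"]}

```bash
mkdir -p pics
cat > h.py <<'E'
import numpy as np, cv2
from scipy.spatial.transform import Rotation as R
from workcell import *
def pix2w(f,u,v,z):
    K=np.array([[f['fx'],0,f['cx']],[0,f['fy'],f['cy']],[0,0,1]])
    uv=np.stack([np.atleast_1d(u),np.atleast_1d(v)],-1).astype(float).reshape(-1,1,2)
    n=cv2.undistortPoints(uv,K,np.array(f['dist'],float)).reshape(-1,2)
    z=np.atleast_1d(z).astype(float)
    P=np.c_[n*z[:,None],z]
    Rm=cv2.Rodrigues(np.array(f['rvec'],float))[0]
    return (P-np.array(f['tvec'],float).ravel())@Rm
def cloud(f,m):
    v,u=np.nonzero(m&(f['z_map']>0)); return pix2w(f,u,v,f['z_map'][v,u]),u,v
def save(f,n): cv2.imwrite('pics/'+n,f['img'][:,:,::-1])
E
python3 - <<'E'
from h import *
print(state(),pinch_z)
for c in ['scene','top']:
    f=grab_frame(c); save(f,c+'1.png')
    for l in ['caddy','crate','mat','spare']:
        for m in masks_of(c,l):
            P,u,v=cloud(f,m['pixels']); print(c,l,round(m['p'],2),np.round(m['box']),np.round(np.median(P,0)),np.round(P.min(0)),np.round(P.max(0)))
        print([(np.round(q['point']),round(q['p'],2)) for q in landmark_of(c,l)])
E
```

```text
{'time_s': 0.0, 'qpos': array([-6.45149973e+01,  1.83513361e+01,  8.97084243e+01, -1.05979661e-03,
        7.20434537e+01, -1.14676298e+00]), 'qvel': array([ 0.07850661,  0.02020484,  0.06464367, -0.03069401,  0.05302771,
       -0.04649234]), 'effort': array([-2.53679991e-04, -4.12462342e+01, -2.31975156e+01,  7.27253943e-02,
        4.56461823e-02, -1.55675216e-04]), 'ee_pos': array([ 257.50969832, -513.53080796,  213.10966874]), 'ee_rot': array([-1.79896786e+02, -1.05828684e-03,  2.66320924e+01]), 'force': array([-0.68205234,  0.23523552, -0.34206956]), 'torque': array([ 0.0058441 ,  0.00130542, -0.00327512]), 'gripper_force': 0.0, 'gripper_width': 91.01363577545037} 18.8
scene caddy 0.96 [493. 258.  80.  95.] [822. 316.  88.] [627. 244.  -3.] [881. 481. 105.]
scene caddy 0.93 [394. 146.  66.  57.] [508. 210. 130.] [246. 145.  -1.] [585. 332. 196.]
scene caddy 0.7 [249. 145.  76.  62.] [ 364. -135.   72.] [ 114. -216.   -1.] [406.   0. 105.]
scene caddy 0.58 [372. 119.  75.  51.] [309. 191.  98.] [107. 125.  -2.] [487. 348. 191.]
scene caddy 0.55 [226. 240. 105.  89.] [ 595. -205.
[... 695 characters left out ...]
. 310.  92.  74.] [ 321. -127.   99.] [ 240. -203.   -4.] [402.  -7. 107.]
top caddy 0.65 [179. 111.  83.  95.] [787. 323.  97.] [666. 244.  -4.] [878. 433. 106.]
[(array([415., 313.]), 0.97), (array([257., 312.]), 0.8), (array([240., 204.]), 0.76), (array([201.,  82.]), 0.63)]
top crate 0.76 [226. 210.  98.  92.] [548. 236. 132.] [451. 117.  -6.] [657. 347. 196.]
[]
top mat 0.92 [412. 193.  99.  94.] [ 584. -202.    5.] [ 480. -320.   -7.] [690. -87.  12.]
top mat 0.19 [368.  96.  63.  63.] [804. -91.  62.] [ 747. -181.   -9.] [906. -23. 181.]
[(array([412., 191.]), 0.74)]
top spare 0.69 [366.  96.  61.  64.] [804. -92.  62.] [ 747. -174.   -9.] [900. -23. 181.]
[(array([359., 102.]), 0.8)]
```

View pics/scene1.png

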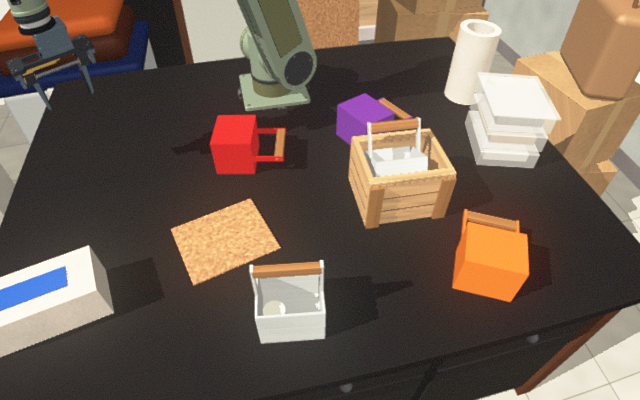

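View pics/top1.png

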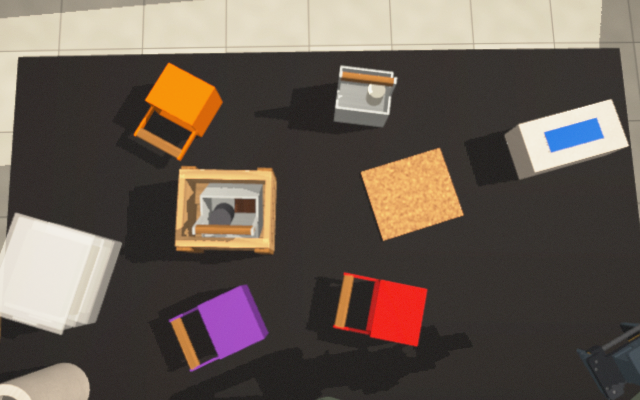

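The tilted pale caddy is in the crate at scene (394,146) and top (230,212), with its handle bar near top (225,230). Things that could be taken for it:
- the spare at scene (288,301)
- red at (240,145)
- purple at (372,119)
- orange at (493,258)

I choose the one in the crate. The mat is at top (412,193) and is turned.

```bash
cat > m.py <<'E'
from h import *
def rect(P):
    r=cv2.minAreaRect(P[:,:2].astype(np.float32)); return np.round(r[0],1),np.round(r[1],1),round(r[2],1)
for c in ['scene','top']:
    f=grab_frame(c)
    P,u,v=cloud(f,np.ones((400,640),bool))
    I=f['img'][v,u].astype(int)
    near=(abs(P[:,0]-545)<115)&(abs(P[:,1]-230)<125)
    b=near&(P[:,2]>128)&(P[:,2]<141)&(I[:,0]-I[:,2]>40)
    n=cv2.connectedComponents
    m=np.zeros((400,640),np.uint8); m[v[b],u[b]]=1
    q,l,s,_=cv2.connectedComponentsWithStats(m); k=1+np.argmax(s[1:,4]); bb=b&(l[v,u]==k)
    print(c,'crate',rect(P[bb]),np.median(P[bb][:,2]),bb.sum())
    h=near&(P[:,2]>145)&(I[:,0]-I[:,2]>40)
    Q=P[h]; print('handle',h.sum(),rect(Q),np.round(Q.mean(0),1),np.round(np.percentile(Q,[2,50,98],axis=0),1), 'px',np.percentile(u[h],[2,98]),np.percentile(v[h],[2,98]))
    d=np.linalg.svd(Q-Q.mean(0),full_matrices=False)[2][0]; print('dir',d.round(3))
    mk=masks_of(c,'mat')[0]; M,u2,v2=cloud(f,mk['pixels']); M=M[(M[:,2]>0)&(M[:,2]<12)]
    mm=np.zeros((400,640),np.uint8)
    print('mat',rect(M),np.median(M[:,2]), M.mean(0).round(1))
    x0,x1,y0,y1=((150,300,140,280) if c=='top' else (330,470,95,235))
    cv2.imwrite(f'pics/c_{c}.png',cv2.resize(f['img'][y0:y1,x0:x1,::-1],(560,560)))
a=cv2.imread('pics/c_top.png');b=cv2.imread('pics/c_scene.png')
cv2.imwrite('pics/crops.png',cv2.resize(np.hstack([a,b]),(800,400)))
E
python3 m.py
```

```text
scene crate (array([547.1, 217.7]), array([197.5, 168. ]), 87.1) 136.60008457744772 1528
handle 504 (array([497.5, 211.3]), array([122.3,  31.9]), 80.9) [500.8 211.2 184.7] [[489.1 155.9 162.3]
 [501.  211.5 185.6]
 [509.2 265.7 193.9]] px [371. 418.] [119. 132.]
dir [-0.057 -0.998  0.034]
mat (array([ 584.6, -202.7]), array([182.1, 205.2]), 15.4) 5.761626412306809 [ 593.2 -203.8    5.7]
top crate (array([543.5, 217.5]), array([193.5, 169.8]), 87.5) 135.47041721381422 2512
handle 517 (array([495.3, 208.8]), array([111. ,  19.3]), 88.5) [494.2 209.7 188.5] [[485.2 156.  177.4]
 [494.  210.2 189.4]
 [505.3 262.2 194.9]] px [196. 250.] [224. 233.]
dir [-0.037 -0.999  0.001]
mat (array([ 585.4, -203. ]), array([170.9, 202.1]), 15.7) 4.789645346086651 [ 583.9 -201.6    4.9]
```

View pics/crops.png

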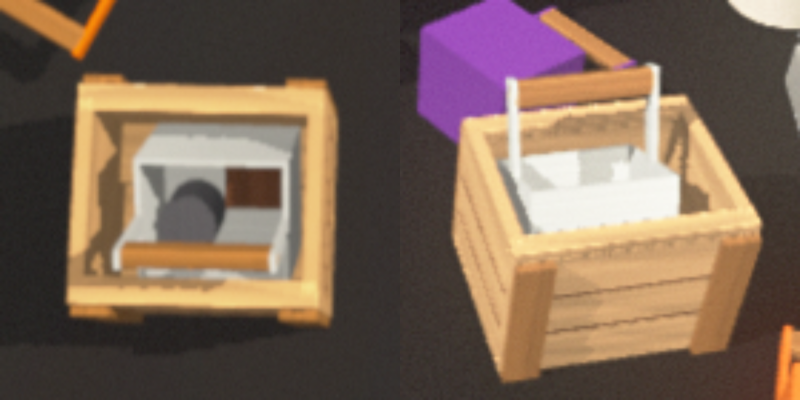

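The two views agree:

| Thing | Position | Turn | Check |
|---|---|---|---|
| Crate | centre about (545, 217.5) | about -2.3° | rim at 136 |
| Handle centre | about (495.5, 210) | follows the crate | top at 194; with a 25° tilt the centre is at about 181, as the text implies |
| Mat | centre (585, -203) | 15.6° | top at 5 |

The crop confirms the white caddy in the crate leans towards the robot, with its bar at top pixel (225,229). Next I plan the approach.

```bash
cat > p.py <<'E'
from h import *
import json
from scipy.spatial.transform import Slerp
C=np.array([545.,217.5]); YC=-2.3
def tool(yaw,tilt): # tilt: handle lean to -x, deg
    return R.from_euler('z',yaw,degrees=True)*R.from_euler('y',-tilt,degrees=True)*R.from_euler('z',90,degrees=True)*R.from_euler('x',180,degrees=True)
def tcp(g,Rt,back=0): return np.array(g,float)+(pinch_z-back)*Rt.as_matrix()[:,2]
def start():
    s=state(); return np.array(s['ee_pos']),R.from_euler('xyz',s['ee_rot'],degrees=True)
def plan(p,r,segs): # segs: (pos,R,nrows)
    rows=[]
    for q,rt,n in segs:
        S=Slerp([0,1],R.concatenate([r,rt])); p0=p.copy()
        for i in range(1,n+1):
            t=i/n; d=r.inv().apply(p0+(q-p0)*t-p); w=(r.inv()*S(t)).as_rotvec()
            d=np.round(d,1); w=np.round(w,3); p=p+r.apply(d); r=r*R.from_rotvec(w)
            rows.append({k:float(v) for k,v in zip(['x','y','z','rx','ry','rz'],[*d,*w]) if v})
    for i in range(0,len(rows),10): print(json.dumps(rows[i:i+10]).replace('"','').replace(' ',''))
    print('max',max(max(abs(x.get(k,0)) for k in 'xyz') for x in rows),'end',p.round(1),r.as_euler('xyz',degrees=True).round(1))
E
python3 - <<'E'
from p import *
p,r=start(); rt=tool(YC,25); g=[495.5,210,180.7]
plan(p,r,[(tcp(g,rt,95),rt,20)])
E
```

```text
[{x:25.4,y:-27.8,z:-1.8,rx:-0.02,ry:0.012,rz:-0.052},{x:26.9,y:-26.4,z:-2.0,rx:-0.019,ry:0.011,rz:-0.053},{x:28.3,y:-24.9,z:-2.2,rx:-0.02,ry:0.012,rz:-0.052},{x:29.5,y:-23.4,z:-2.4,rx:-0.02,ry:0.011,rz:-0.053},{x:30.8,y:-21.7,z:-2.4,rx:-0.019,ry:0.012,rz:-0.052},{x:31.9,y:-20.0,z:-2.5,rx:-0.02,ry:0.012,rz:-0.052},{x:32.9,y:-18.4,z:-2.5,rx:-0.02,ry:0.011,rz:-0.053},{x:33.8,y:-16.4,z:-2.4,rx:-0.02,ry:0.012,rz:-0.052},{x:34.7,y:-14.7,z:-2.4,rx:-0.019,ry:0.012,rz:-0.053},{x:35.5,y:-12.7,z:-2.2,rx:-0.02,ry:0.011,rz:-0.052}]
[{x:36.1,y:-10.9,z:-2.0,rx:-0.02,ry:0.012,rz:-0.053},{x:36.6,y:-8.9,z:-1.8,rx:-0.019,ry:0.011,rz:-0.052},{x:37.1,y:-6.9,z:-1.6,rx:-0.02,ry:0.012,rz:-0.052},{x:37.4,y:-5.0,z:-1.2,rx:-0.02,ry:0.012,rz:-0.053},{x:37.6,y:-3.0,z:-0.8,rx:-0.019,ry:0.011,rz:-0.052},{x:37.7,y:-1.0,z:-0.5,rx:-0.02,ry:0.012,rz:-0.053},{x:37.7,y:1.1,rx:-0.02,ry:0.012,rz:-0.052},{x:37.6,y:2.9,z:0.5,rx:-0.019,ry:0.011,rz:-0.052},{x:37.4,y:4.9,z:0.9,rx:-0.02,ry:0.012,rz:-0.053},{x:37.1,y:6.9,z:1.6,rx:-0.02,ry:0.011,rz:-0.052}]
max 37.7 end [463.3 211.3 249.7] [155.    0.   87.7]
```

move_arm([
  {"x": 25, "y": -28, "z": -2, "rx": -0.02, "ry": 0.012, "rz": -0.052},
  {"x": 27, "y": -26, "z": -2, "rx": -0.02, "ry": 0.012, "rz": -0.052},
  {"x": 28, "y": -25, "z": -2, "rx": -0.02, "ry": 0.012, "rz": -0.052},
  {"x": 30, "y": -23, "z": -2, "rx": -0.02, "ry": 0.012, "rz": -0.053},
  {"x": 31, "y": -22, "z": -2, "rx": -0.02, "ry": 0.012, "rz": -0.052},
  {"x": 32, "y": -20, "z": -3, "rx": -0.02, "ry": 0.012, "rz": -0.052},
  {"x": 33, "y": -18, "z": -3, "rx": -0.02, "ry": 0.012, "rz": -0.053},
  {"x": 34, "y": -16, "z": -2, "rx": -0.02, "ry": 0.012, "rz": -0.052},
  {"x": 35, "y": -15, "z": -2, "rx": -0.02, "ry": 0.012, "rz": -0.053},
  {"x": 35, "y": -13, "z": -2, "rx": -0.02, "ry": 0.011, "rz": -0.052},
], grip=0.55, squeeze=40)

```text
time_s: 2.1
ee_pos: [361.4, -150.2, 231.7]
ee_rot: [167.2, -3.5, 57.2]
force: [0.5, -0.4, 1.0]
gripper_width: 50.6
gripper_force: 0.0
```

move_arm([
  {"x": 36, "y": -11, "z": -2, "rx": -0.02, "ry": 0.012, "rz": -0.053},
  {"x": 37, "y": -9, "z": -2, "rx": -0.02, "ry": 0.011, "rz": -0.052},
  {"x": 37, "y": -7, "z": -2, "rx": -0.02, "ry": 0.012, "rz": -0.052},
  {"x": 37, "y": -5, "z": -1, "rx": -0.02, "ry": 0.012, "rz": -0.053},
  {"x": 38, "y": -3, "z": -1, "rx": -0.019, "ry": 0.011, "rz": -0.052},
  {"x": 38, "y": -1, "z": 0, "rx": -0.02, "ry": 0.012, "rz": -0.053},
  {"x": 38, "y": 1, "rx": -0.02, "ry": 0.012, "rz": -0.052},
  {"x": 38, "y": 3, "z": 0, "rx": -0.019, "ry": 0.011, "rz": -0.052},
  {"x": 37, "y": 5, "z": 1, "rx": -0.02, "ry": 0.012, "rz": -0.053},
  {"x": 37, "y": 7, "z": 2, "rx": -0.02, "ry": 0.011, "rz": -0.052},
])

```text
schema error: expected keys x, y, z, rx, ry, rz
```

Run:
```python
from p import *
f=grab_frame('wrist'); save(f,'w1.png')
s=state(); print(s['time_s'],s['ee_pos'],s['ee_rot'],s['gripper_width'])
P,u,v=cloud(f,np.ones((400,640),bool)); I=f['img'][v,u].astype(int)
h=(abs(P[:,0]-495)<40)&(abs(P[:,1]-210)<80)&(P[:,2]>150)&(P[:,2]<205)
h&=(I[:,0]-I[:,2]>30)
Q=P[h]; print(h.sum(),np.percentile(Q,[2,50,98],axis=0).round(1))
# into caddy frame axes
Rt=tool(YC,25).as_matrix(); # cols: x~bar, y~caddy x, z~-caddy z
L=(Q-np.array([495.5,210,180.7]))@Rt; print(np.percentile(L,[2,25,50,75,98],axis=0).round(1))
```

```text
2.15 [ 361.30776323 -145.59305525  231.48779245] [167.27432159  -3.75545848  57.50032428] 50.16994033456068Traceback (most recent call last):
  File "<stdin>", line 7, in <module>
    return _quantile_unchecked(
        a, q, axis, out, overwrite_input, method, keepdims, weights)
    return _ureduce(a,
                    func=_quantile_ureduce_func,
    ...<5 lines>...
                    overwrite_input=overwrite_input,
                    method=method)
    r = func(a, **kwargs)
    result = _quantile(arr,
                       quantiles=q,
    ...<2 lines>...
                       out=out,
                       weights=wgt)
    slices_having_nans = np.isnan(arr[-1, ...])
                                  ~~~^^^^^^^^^
IndexError: index -1 is out of bounds for axis 0 with size 0
```

View pics/w1.png

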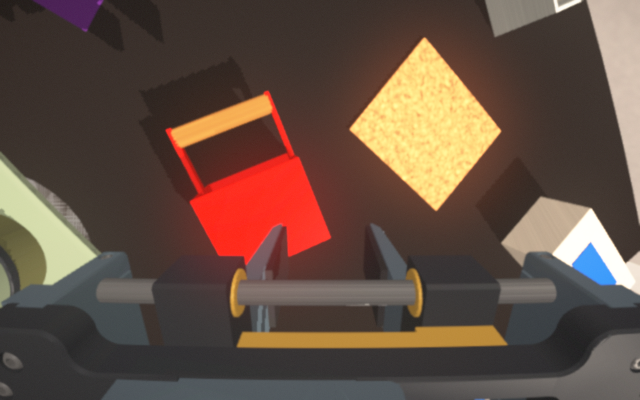

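This picture is from halfway, because the second call was refused: every row needs all six keys. It shows the red look-alike at (260,160) and the mat at (425,125). I'll send it again.

move_arm([
  {"x": 36, "y": -11, "z": -2, "rx": -0.02, "ry": 0.012, "rz": -0.053},
  {"x": 37, "y": -9, "z": -2, "rx": -0.02, "ry": 0.011, "rz": -0.052},
  {"x": 37, "y": -7, "z": -2, "rx": -0.02, "ry": 0.012, "rz": -0.052},
  {"x": 37, "y": -5, "z": -1, "rx": -0.02, "ry": 0.012, "rz": -0.053},
  {"x": 38, "y": -3, "z": -1, "rx": -0.019, "ry": 0.011, "rz": -0.052},
  {"x": 38, "y": -1, "z": 0, "rx": -0.02, "ry": 0.012, "rz": -0.053},
  {"x": 38, "y": 1, "z": 0, "rx": -0.02, "ry": 0.012, "rz": -0.052},
  {"x": 38, "y": 3, "z": 0, "rx": -0.019, "ry": 0.011, "rz": -0.052},
  {"x": 37, "y": 5, "z": 1, "rx": -0.02, "ry": 0.012, "rz": -0.053},
  {"x": 37, "y": 7, "z": 2, "rx": -0.02, "ry": 0.011, "rz": -0.052},
])

```text
time_s: 3.15
ee_pos: [464.7, 213.4, 249.9]
ee_rot: [154.6, 0.1, 87.8]
force: [0.4, 0.6, 0.3]
gripper_width: 50.3
gripper_force: 0.0
```

```bash
cat > w.py <<'E'
from p import *
f=grab_frame('wrist'); save(f,'w2.png')
s=state(); print(s['time_s'],s['ee_pos'],s['ee_rot'],s['gripper_width'])
P,u,v=cloud(f,np.ones((400,640),bool)); I=f['img'][v,u].astype(int)
h=(abs(P[:,0]-495)<40)&(abs(P[:,1]-210)<80)&(P[:,2]>150)&(P[:,2]<205)
h&=(I[:,0]-I[:,2]>30)
Q=P[h]; print(h.sum(),np.percentile(u[h],[2,98]),np.percentile(v[h],[2,98]),np.percentile(Q,[2,50,98],axis=0).round(1))
Rt=tool(YC,25).as_matrix(); # cols: x~bar, y~caddy x, z~-caddy z
L=(Q-np.array([495.5,210,180.7]))@Rt; print(np.percentile(L,[2,25,50,75,98],axis=0).round(1))
E
python3 w.py
```

```text
3.2 [466.68166778 218.15679602 250.2112455 ] [154.48870832  -0.18295518  88.02550359] 50.31785762569806
1892 [317. 332.] [146. 269.] [[485.5 155.9 173.7]
 [492.5 215.  190.2]
 [502.6 267.8 192.8]]
[[-54.3  -5.6 -11.4]
 [-24.5  -2.5 -10.4]
 [  4.8   0.8  -9.9]
 [ 31.6   4.5  -9.3]
 [ 58.2   7.8   9.1]]
```

View pics/w2.png

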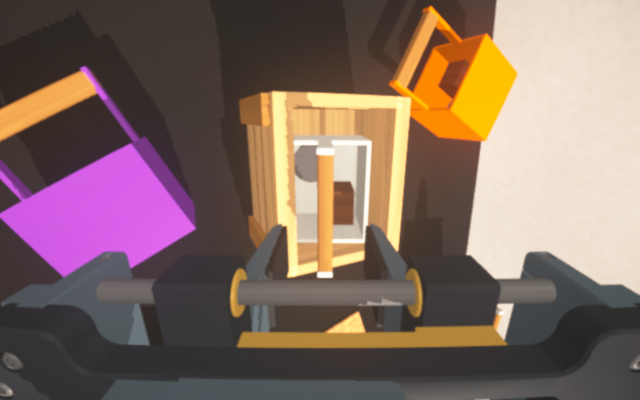

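The wrist view shows the bar at columns 317–332, rows 146–269, centred between the fingers. It measures within 2 mm of the estimate, with its centre at about (496.4, 211.5, 180.5).

Run:
```python
from p import *
p,r=start(); print(p,r.as_euler('xyz',degrees=True)); rt=tool(YC,25); g=[496.4,211.5,180.5]
plan(p,r,[(tcp(g,rt,40),rt,3),(tcp(g,rt,0),rt,4)])
```

```text
[466.68166778 218.15679602 250.2112455 ] [154.48870832  -0.18295518  88.02550359]
[{x:-1.9,y:-0.9,z:18.2,rx:0.003,ry:-0.002,rz:0.001},{x:-1.9,y:-0.9,z:18.2,rx:0.003,ry:-0.002,rz:0.002},{x:-1.8,y:-0.8,z:18.2,rx:0.003,ry:-0.001,rz:0.001},{z:10.0},{z:10.0},{z:10.0},{z:10.0}]
max 18.2 end [504.4 211.2 163.5] [155.   -0.   87.7]
```

move_arm([
  {"x": -1.9, "y": -0.9, "z": 18, "rx": 0.003, "ry": -0.002, "rz": 0.001},
  {"x": -1.9, "y": -0.9, "z": 18, "rx": 0.003, "ry": -0.002, "rz": 0.002},
  {"x": -1.8, "y": -0.8, "z": 18, "rx": 0.003, "ry": -0.001, "rz": 0.001},
  {"x": 0, "y": 0, "z": 10, "rx": 0, "ry": 0, "rz": 0},
  {"x": 0, "y": 0, "z": 10, "rx": 0, "ry": 0, "rz": 0},
  {"x": 0, "y": 0, "z": 10, "rx": 0, "ry": 0, "rz": 0},
  {"x": 0, "y": 0, "z": 10, "rx": 0, "ry": 0, "rz": 0},
  {"x": 0, "y": 0, "z": 0, "rx": 0, "ry": 0, "rz": 0},
  {"x": 0, "y": 0, "z": 0, "rx": 0, "ry": 0, "rz": 0},
])

```text
time_s: 4.1
ee_pos: [501.7, 204.3, 163.3]
ee_rot: [155.2, 0.2, 87.3]
force: [0.5, 0.7, -0.4]
gripper_width: 50.3
gripper_force: 0.0
```

```bash
sed -i 's/w2.png/w3.png/' w.py; python3 w.py
python3 - <<'E'
from p import *
p,r=start(); rt=tool(YC,25); print((tcp([496.4,211.5,180.5],rt)-p)@r.as_matrix(), state()['force'])
E
```

```text
4.15 [501.76694877 204.38352924 163.59339796] [155.18152375   0.19318093  87.29480358] 50.04947882438044
3879 [279. 342.] [152. 328.] [[471.8 162.6 172.7]
 [492.9 227.5 190.3]
 [501.7 268.3 193.1]]
[[-47.5 -25.7 -11.6]
 [ -4.5  -2.4 -10.4]
 [ 17.4   1.1  -9.9]
 [ 38.3   4.7  -9.3]
 [ 58.5   8.1  10.5]]
[6.91183    1.99492515 1.0423053 ] [-0.12740016  0.04210073  1.09475073]
```

move_arm([
  {"x": 3.5, "y": 1, "z": 0.5, "rx": -0.002, "ry": -0.002, "rz": -0.003},
  {"x": 3.5, "y": 1, "z": 0.5, "rx": -0.002, "ry": -0.002, "rz": -0.003},
  {"x": 0, "y": 0, "z": 0, "rx": 0, "ry": 0, "rz": 0},
  {"x": 0, "y": 0, "z": 0, "rx": 0, "ry": 0, "rz": 0},
])

```text
time_s: 4.55
ee_pos: [504.1, 211.5, 163.3]
ee_rot: [155.0, 0.6, 87.5]
force: [0.5, -0.3, 0.2]
gripper_width: 50.1
gripper_force: 0.0
```

move_arm([
  {"x": 0, "y": 0, "z": 0, "rx": 0, "ry": 0, "rz": 0},
  {"x": 0, "y": 0, "z": 0, "rx": 0, "ry": 0, "rz": 0},
  {"x": 0, "y": 0, "z": 0, "rx": 0, "ry": 0, "rz": 0},
  {"x": 0, "y": 0, "z": 0, "rx": 0, "ry": 0, "rz": 0},
  {"x": 0, "y": 0, "z": 0, "rx": 0, "ry": 0, "rz": 0},
  {"x": 0, "y": 0, "z": 0, "rx": 0, "ry": 0, "rz": 0},
  {"x": 0, "y": 0, "z": 0, "rx": 0, "ry": 0, "rz": 0},
  {"x": 0, "y": 0, "z": 0, "rx": 0, "ry": 0, "rz": 0},
], grip=0, squeeze=45)

```text
time_s: 5.35
ee_pos: [504.2, 211.2, 163.2]
ee_rot: [155.0, 0.6, 87.5]
force: [0.4, 0.8, -0.4]
gripper_width: 13.6
gripper_force: 45.0
```

```bash
cat > lev.py <<'E'
from p import *
p,r=start(); print(p,r.as_euler('xyz',degrees=True),state()['force'],state()['gripper_width'])
ex=R.from_euler('z',YC,degrees=True)
# (tilt, ox, oz, oy) caddy origin in crate frame
def pose(t,ox,oy,oz):
    a=np.radians(t); h=np.array([ox-165*np.sin(a),oy,oz+165*np.cos(a)])
    return tcp(np.r_[C,0]+ex.apply(h),tool(YC,t))
print('now crate-local origin', ex.inv().apply(p-pinch_z*r.as_matrix()[:,2]-np.r_[C,0])+np.array([165*np.sin(np.radians(25)),0,-165*np.cos(np.radians(25))]))
W=[(25,21,-6,35,3),(18,17,-4,38,5),(12,12,-2,40,5),(5,5,0,43,5),(0,0,0,45,4)]
plan(p,r,[(pose(t,a,b,c),tool(YC,t),n) for t,a,b,c,n in W])
E
python3 lev.py
```

```text
[504.24835032 211.16859185 163.22854485] [154.97223447   0.56048213  87.51124341] [ 0.35572957  0.8143751  -0.43443424] 13.571705775681627
now crate-local origin [21.31439683 -7.76890758 30.72167909]
[{x:0.6,y:0.5,z:-1.3,ry:0.003},{x:0.7,y:0.5,z:-1.4,ry:0.004,rz:0.001},{x:0.6,y:0.5,z:-1.3,ry:0.003},{x:0.4,y:3.1,z:-0.7,rx:0.025},{x:0.4,y:3.1,z:-0.7,rx:0.024},{x:0.4,y:3.0,z:-0.8,rx:0.025},{x:0.4,y:3.1,z:-0.9,rx:0.024},{x:0.4,y:3.0,z:-1.0,rx:0.025},{x:0.4,y:2.2,z:-0.5,rx:0.021},{x:0.4,y:2.2,z:-0.6,rx:0.021}]
[{x:0.4,y:2.2,z:-0.6,rx:0.021},{x:0.4,y:2.2,z:-0.7,rx:0.02},{x:0.4,y:2.2,z:-0.7,rx:0.021},{x:0.4,y:2.3,z:-0.7,rx:0.025},{x:0.4,y:2.3,z:-0.7,rx:0.024},{x:0.4,y:2.3,z:-0.8,rx:0.025},{x:0.4,y:2.3,z:-0.8,rx:0.024},{x:0.4,y:2.2,z:-0.9,rx:0.025},{y:2.0,z:-0.5,rx:0.022},{y:2.0,z:-0.5,rx:0.021}]
[{y:1.9,z:-0.5,rx:0.022},{y:2.0,z:-0.6,rx:0.022}]
max 3.1 end [545.  217.5 191.2] [-180.     0.    87.7]
```

The grip is good: the opening is 13.6 on a 14 mm bar, and the implied caddy origin (21.3, -7.8, 30.7) matches the jam geometry. Now I turn it level.

move_arm([
  {"x": 0.6, "y": 0.5, "z": -1.3, "rx": 0, "ry": 0.003, "rz": 0},
  {"x": 0.6, "y": 0.5, "z": -1.4, "rx": 0, "ry": 0.004, "rz": 0.001},
  {"x": 0.6, "y": 0.5, "z": -1.3, "rx": 0, "ry": 0.003, "rz": 0},
  {"x": 0.4, "y": 3.1, "z": -0.7, "rx": 0.025, "ry": 0, "rz": 0},
  {"x": 0.4, "y": 3.1, "z": -0.7, "rx": 0.024, "ry": 0, "rz": 0},
  {"x": 0.4, "y": 3, "z": -0.8, "rx": 0.025, "ry": 0, "rz": 0},
  {"x": 0.4, "y": 3.1, "z": -0.9, "rx": 0.024, "ry": 0, "rz": 0},
  {"x": 0.4, "y": 3, "z": -1, "rx": 0.025, "ry": 0, "rz": 0},
  {"x": 0.4, "y": 2.2, "z": -0.5, "rx": 0.021, "ry": 0, "rz": 0},
  {"x": 0.4, "y": 2.2, "z": -0.6, "rx": 0.021, "ry": 0, "rz": 0},
])

```text
time_s: 6.35
ee_pos: [520.3, 215.0, 179.1]
ee_rot: [164.6, 0.0, 87.7]
force: [0.7, 0.8, -4.7]
gripper_width: 13.8
gripper_force: 45.0
```

move_arm([
  {"x": 0.4, "y": 2.2, "z": -0.6, "rx": 0.021, "ry": 0, "rz": 0},
  {"x": 0.4, "y": 2.2, "z": -0.7, "rx": 0.02, "ry": 0, "rz": 0},
  {"x": 0.4, "y": 2.2, "z": -0.7, "rx": 0.021, "ry": 0, "rz": 0},
  {"x": 0.4, "y": 2.3, "z": -0.7, "rx": 0.025, "ry": 0, "rz": 0},
  {"x": 0.4, "y": 2.3, "z": -0.7, "rx": 0.024, "ry": 0, "rz": 0},
  {"x": 0.4, "y": 2.3, "z": -0.8, "rx": 0.025, "ry": 0, "rz": 0},
  {"x": 0.4, "y": 2.3, "z": -0.8, "rx": 0.024, "ry": 0, "rz": 0},
  {"x": 0.4, "y": 2.2, "z": -0.9, "rx": 0.025, "ry": 0, "rz": 0},
  {"x": 0, "y": 2, "z": -0.5, "rx": 0.022, "ry": 0, "rz": 0},
  {"x": 0, "y": 2, "z": -0.5, "rx": 0.021, "ry": 0, "rz": 0},
])

```text
time_s: 7.35
ee_pos: [541.5, 217.5, 190.0]
ee_rot: [177.6, 0.0, 87.7]
force: [0.6, -0.3, -5.8]
gripper_width: 13.7
gripper_force: 45.0
```

move_arm([
  {"x": 0, "y": 2, "z": -0.5, "rx": 0.022, "ry": 0, "rz": 0},
  {"x": 0, "y": 2, "z": -0.6, "rx": 0.022, "ry": 0, "rz": 0},
  {"x": 0, "y": 0, "z": 0, "rx": 0, "ry": 0, "rz": 0},
  {"x": 0, "y": 0, "z": 0, "rx": 0, "ry": 0, "rz": 0},
])

```text
time_s: 7.75
ee_pos: [545.1, 217.3, 191.0]
ee_rot: [-180.0, 0.0, 87.7]
force: [0.1, -0.4, -4.5]
gripper_width: 13.7
gripper_force: 45.0
```

Run:
```python
from p import *
p,r=start(); s=state(); print(s['time_s'],p,r.as_euler('xyz',degrees=True),s['force'],s['torque'],s['gripper_width'])
ims=[]
for c,(x0,x1,y0,y1) in {'top':(150,300,140,280),'scene':(330,470,95,235),'wrist':(200,460,60,330)}.items():
    f=grab_frame(c); ims.append(cv2.resize(f['img'][y0:y1,x0:x1,::-1],(266,266)))
    if c!='wrist':
        P,u,v=cloud(f,np.ones((400,640),bool)); I=f['img'][v,u].astype(int)
        L=R.from_euler('z',YC,degrees=True).inv().apply(P-np.r_[C,0])
        k=(abs(L[:,0])<58)&(abs(L[:,1])<68)&(L[:,2]>128)&(L[:,2]<165)&(abs(I[:,0]-I[:,2])<40)
        print(c,k.sum(),np.percentile(L[k],[2,50,98],axis=0).round(1))
cv2.imwrite('pics/lev.png',np.hstack(ims))
```

```text
7.75 [545.1270772  217.28071477 190.95574849] [-1.79963196e+02  2.93968028e-02  8.76911442e+01] [ 0.12825009 -0.41629922 -4.53080115] [-0.04321959 -0.06815267 -0.0384577 ] 13.666211737934143
top 204 [[-50.7 -61.6 129.2]
 [ 14.5 -58.4 143.7]
 [ 47.6 -20.5 150.5]]
scene 933 [[-49.9 -62.  128.7]
 [ 14.2  -2.  139.8]
 [ 49.7  57.  159.7]]
```

View pics/lev.png

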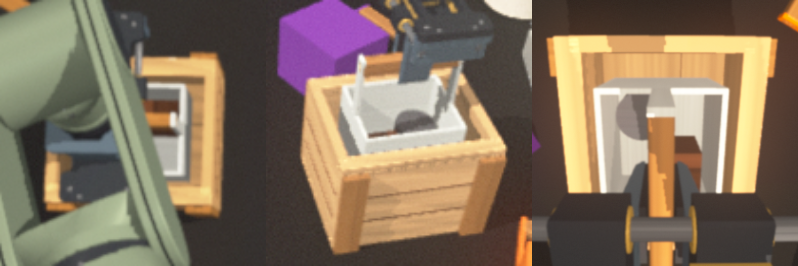

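The three crops show the caddy level in the middle of the crate. Its rim is at x ±50 and y -62 to 57, clear of both rails, and only its weight is on the wrist. Lifting straight up now.

move_arm([
  {"x": 0, "y": 0, "z": -6, "rx": 0, "ry": 0, "rz": 0},
  {"x": 0, "y": 0, "z": -12, "rx": 0, "ry": 0, "rz": 0},
  {"x": 0, "y": 0, "z": -16, "rx": 0, "ry": 0, "rz": 0},
  {"x": 0, "y": 0, "z": -18, "rx": 0, "ry": 0, "rz": 0},
  {"x": 0, "y": 0, "z": -20, "rx": 0, "ry": 0, "rz": 0},
  {"x": 0, "y": 0, "z": -20, "rx": 0, "ry": 0, "rz": 0},
  {"x": 0, "y": 0, "z": -18, "rx": 0, "ry": 0, "rz": 0},
  {"x": 0, "y": 0, "z": -16, "rx": 0, "ry": 0, "rz": 0},
  {"x": 0, "y": 0, "z": -10, "rx": 0, "ry": 0, "rz": 0},
  {"x": 0, "y": 0, "z": -4, "rx": 0, "ry": 0, "rz": 0},
])

```text
time_s: 8.9
ee_pos: [545.4, 217.6, 333.1]
ee_rot: [179.9, -0.0, 87.7]
force: [-0.3, 0.3, -5.4]
gripper_width: 14.0
gripper_force: 45.0
```

move_arm([
  {"x": 0, "y": 0, "z": 0, "rx": 0, "ry": 0, "rz": 0},
  {"x": 0, "y": 0, "z": 0, "rx": 0, "ry": 0, "rz": 0},
])

```text
time_s: 9.1
ee_pos: [544.7, 217.3, 330.4]
ee_rot: [-179.9, 0.1, 87.7]
force: [0.4, 0.3, -4.7]
gripper_width: 14.3
gripper_force: 45.0
```

Run:
```python
from p import *
p,r=start(); s=state(); print(s['time_s'],p,r.as_euler('xyz',degrees=True),s['force'],s['gripper_width'])
rt=tool(15.6,0); q=tcp([585,-203,0],rt); q[2]=p[2]
plan(p,r,[(q,rt,30)])
```

```text
9.1 [544.70860364 217.28735179 330.35372576] [-1.79894425e+02  5.96120186e-02  8.77042879e+01] [ 0.39284435  0.32926641 -4.65155405] 14.292563636894789
[{x:-13.9,y:1.9,rz:-0.01},{x:-14.0,y:1.8,rz:-0.011},{x:-14.0,y:1.6,rz:-0.01},{x:-14.0,y:1.4,rz:-0.011},{x:-14.0,y:1.4,z:0.1,rz:-0.01},{x:-14.0,y:1.1,rz:-0.01},{x:-14.1,y:1.1,rz:-0.011},{x:-14.0,y:0.9,rx:-0.001,rz:-0.01},{x:-14.1,y:0.7,rz:-0.011},{x:-14.0,y:0.6,rz:-0.01}]
[{x:-14.1,y:0.4,rz:-0.011},{x:-14.1,y:0.3,rz:-0.01},{x:-14.0,y:0.2,rz:-0.01},{x:-14.1,z:0.1,rz:-0.011},{x:-14.1,y:-0.2,rz:-0.01},{x:-14.0,y:-0.3,rz:-0.011},{x:-14.1,y:-0.4,rz:-0.01},{x:-14.1,y:-0.6,rz:-0.01},{x:-14.0,y:-0.7,rz:-0.011},{x:-14.1,y:-0.9,rz:-0.01}]
[{x:-14.0,y:-1.0,ry:0.001,rz:-0.011},{x:-14.0,y:-1.2,rx:-0.001,rz:-0.01},{x:-14.1,y:-1.3,rz:-0.01},{x:-14.0,y:-1.4,rz:-0.011},{x:-13.9,y:-1.6,rz:-0.01},{x:-14.0,y:-1.8,rz:-0.011},{x:-13.9,y:-1.9,rz:-0.01},{x:-14.0,y:-2.0,rz:-0.011},{x:-13.9,y:-2.2,rz:-0.01},{x:-13.9,y:-2.3,rz:-0.01}]
max 14.1 end [ 585.1 -203.   330.4] [-180.    -0.   105.6]
```

move_arm([
  {"x": -5, "y": 1, "z": 0, "rx": 0, "ry": 0, "rz": -0.01},
  {"x": -10, "y": 1, "z": 0, "rx": 0, "ry": 0, "rz": -0.01},
  {"x": -14, "y": 1.6, "z": 0, "rx": 0, "ry": 0, "rz": -0.01},
  {"x": -16, "y": 1.6, "z": 0, "rx": 0, "ry": 0, "rz": -0.011},
  {"x": -16, "y": 1.5, "z": 0, "rx": 0, "ry": 0, "rz": -0.01},
  {"x": -16, "y": 1.3, "z": 0, "rx": 0, "ry": 0, "rz": -0.01},
  {"x": -16, "y": 1.2, "z": 0, "rx": 0, "ry": 0, "rz": -0.011},
  {"x": -16, "y": 1, "z": 0, "rx": 0, "ry": 0, "rz": -0.01},
  {"x": -16, "y": 0.8, "z": 0, "rx": 0, "ry": 0, "rz": -0.011},
  {"x": -16, "y": 0.6, "z": 0, "rx": 0, "ry": 0, "rz": -0.01},
])

```text
time_s: 10.1
ee_pos: [558.0, 74.8, 330.8]
ee_rot: [-179.9, 0.1, 93.6]
force: [-0.3, -0.7, -5.2]
gripper_width: 13.7
gripper_force: 45.0
```

move_arm([
  {"x": -16, "y": 0.4, "z": 0, "rx": 0, "ry": 0, "rz": -0.011},
  {"x": -16, "y": 0.3, "z": 0, "rx": 0, "ry": 0, "rz": -0.01},
  {"x": -16, "y": 0.2, "z": 0, "rx": 0, "ry": 0, "rz": -0.01},
  {"x": -16, "y": 0, "z": 0, "rx": 0, "ry": 0, "rz": -0.011},
  {"x": -16, "y": -0.2, "z": 0, "rx": 0, "ry": 0, "rz": -0.01},
  {"x": -16, "y": -0.3, "z": 0, "rx": 0, "ry": 0, "rz": -0.011},
  {"x": -16, "y": -0.4, "z": 0, "rx": 0, "ry": 0, "rz": -0.01},
  {"x": -16, "y": -0.6, "z": 0, "rx": 0, "ry": 0, "rz": -0.01},
  {"x": -16, "y": -0.8, "z": 0, "rx": 0, "ry": 0, "rz": -0.011},
  {"x": -16, "y": -1, "z": 0, "rx": 0, "ry": 0, "rz": -0.01},
])

```text
time_s: 11.1
ee_pos: [573.0, -84.4, 330.9]
ee_rot: [-179.9, 0.0, 99.6]
force: [-0.7, -0.3, -5.7]
gripper_width: 13.9
gripper_force: 45.0
```

move_arm([
  {"x": -16, "y": -1.1, "z": 0, "rx": 0, "ry": 0, "rz": -0.011},
  {"x": -16, "y": -1.3, "z": 0, "rx": 0, "ry": 0, "rz": -0.01},
  {"x": -16, "y": -1.5, "z": 0, "rx": 0, "ry": 0, "rz": -0.01},
  {"x": -16, "y": -1.6, "z": 0, "rx": 0, "ry": 0, "rz": -0.011},
  {"x": -12, "y": -1.6, "z": 0, "rx": 0, "ry": 0, "rz": -0.01},
  {"x": -8, "y": -1.6, "z": 0, "rx": 0, "ry": 0, "rz": -0.011},
  {"x": -4, "y": -0.8, "z": 0, "rx": 0, "ry": 0, "rz": -0.01},
  {"x": 0, "y": 0, "z": 0, "rx": 0, "ry": 0, "rz": 0},
  {"x": 0, "y": 0, "z": 0, "rx": 0, "ry": 0, "rz": 0},
  {"x": 0, "y": 0, "z": 0, "rx": 0, "ry": 0, "rz": 0},
])

```text
time_s: 12.1
ee_pos: [580.9, -170.5, 331.4]
ee_rot: [-180.0, -0.0, 103.8]
force: [0.5, 0.7, -4.9]
gripper_width: 14.0
gripper_force: 45.0
```

```bash
cat > car.py <<'E'
from p import *
p,r=start(); s=state(); print(s['time_s'],p,r.as_euler('xyz',degrees=True),s['force'],s['torque'],s['gripper_width'])
rt=tool(15.6,0); q=tcp([585,-203,0],rt); q[2]=p[2]
plan(p,r,[(q,rt,3)])
# pose of held caddy from depth: points below the gripper
g=p-pinch_z*r.as_matrix()[:,2]
ims=[]
for c in ['scene','top']:
    f=grab_frame(c); P,u,v=cloud(f,np.ones((400,640),bool)); I=f['img'][v,u].astype(int)
    L=R.from_euler('z',15.6,degrees=True).inv().apply(P-g)
    k=(abs(L[:,0])<70)&(abs(L[:,1])<75)&(L[:,2]>-180)&(L[:,2]<-50)&(abs(I[:,0]-I[:,2])<40)
    for ax,lo in ((0,'x'),(1,'y')): pass
    print(c,k.sum(),np.percentile(L[k],[1,50,99],axis=0).round(1))
    F=L[k&(L[:,2]<-75)&(L[:,0]>42)]  # +x face
    if len(F)>50:
        A=np.c_[F[:,1:],np.ones(len(F))]
        for _ in range(3):
            co=np.linalg.lstsq(A,F[:,0],rcond=None)[0]; e=abs(A@co-F[:,0]); A,F=A[e<3],F[e<3]
        print('face x = a*y+b*z+c',co.round(3),len(F),'zmin',np.percentile(F[:,2],1),'y',np.percentile(F[:,1],[1,99]))
        for lo,hi in ((-60,-30),(-20,20),(30,60)):
            w=F[(F[:,1]>lo)&(F[:,1]<hi)]; print((lo,hi),np.percentile(w[:,2],[2,98]).round(1))
    x0,x1,y0,y1=(140,340,110,310) if c=='scene' else (320,500,110,290)
    ims.append(cv2.resize(f['img'][y0:y1,x0:x1,::-1],(400,400)))
cv2.imwrite('pics/car.png',np.hstack(ims))
E
python3 car.py
```

```text
12.1 [ 580.87179732 -170.46557207  331.36470258] [-1.79980924e+02 -1.74834198e-03  1.03786259e+02] [ 0.54545184  0.66836072 -4.85287769] [-0.00326874 -0.13443548 -0.03878523] 14.025765079574581
[{x:-10.9,y:-1.2,rz:-0.011},{x:-10.8,y:-1.4,rz:-0.01},{x:-10.8,y:-1.5,rz:-0.011}]
max 10.9 end [ 585.  -203.   331.4] [-180.    -0.   105.6]
scene 5221 [[ -49.9  -61.2 -161.6]
 [  46.4   -0.6 -101.5]
 [  51.6   57.1  -62. ]]
face x = a*y+b*z+c [ 3.8000e-02 -3.0000e-03  4.8305e+01] 2448 zmin -162.83858516553573 y [-60.97428794  57.01321099]
(-60, -30) [-162.4  -77.4]
(-20, 20) [-161.4  -76.9]
(30, 60) [-160.6  -76.9]
top 1605 [[ -50.3  -10.3 -163.1]
 [   1.2   38.1 -109.9]
 [  48.5   61.2  -61.6]]
face x = a*y+b*z+c [ 7.3000e-02 -7.0000e-03  4.1953e+01] 241 zmin -163.820993742973 y [-14.10476568  58.27807842]Traceback (most recent call last):
  File "car.py", line 21, in <module>
    w=F[(F[:,1]>lo)&(F[:,1]<hi)]; print((lo,hi),np.percentile(w[:,2],[2,98]).round(1))
                                                ~~~~~~~~~~~~~^^^^^^^^^^^^^^^
    return _quantile_unchecked(
        a, q, axis, out, overwrite_input, method, keepdims, weights)
    return _ureduce(a,
                    func=_quantile_ureduce_func,
    ...<5 lines>...
                    overwrite_input=overwrite_input,
                    method=method)
    r = func(a, **kwargs)
    result = _quantile(arr,
                       quantiles=q,
    ...<2 lines>...
                       out=out,
                       weights=wgt)
    slices_having_nans = np.isnan(arr[-1, ...])
                                  ~~~^^^^^^^^^
IndexError: index -1 is out of bounds for axis 0 with size 0
```

The held caddy hangs level: its face slope is about 0, its underside is about 164 below the grasp, and its centre is about 2 mm towards -y of the grasp. I'll move over the mat and come down to about 15 mm above it.

move_arm([
  {"x": -6, "y": -0.7, "z": 0, "rx": 0, "ry": 0, "rz": -0.008},
  {"x": -10, "y": -1.3, "z": 5, "rx": 0, "ry": 0, "rz": -0.008},
  {"x": -9, "y": -1.2, "z": 12, "rx": 0, "ry": 0, "rz": -0.008},
  {"x": -5.5, "y": -0.9, "z": 18, "rx": 0, "ry": 0, "rz": -0.008},
  {"x": 0, "y": 0, "z": 22, "rx": 0, "ry": 0, "rz": 0},
  {"x": 0, "y": 0, "z": 24, "rx": 0, "ry": 0, "rz": 0},
  {"x": 0, "y": 0, "z": 24, "rx": 0, "ry": 0, "rz": 0},
  {"x": 0, "y": 0, "z": 22, "rx": 0, "ry": 0, "rz": 0},
  {"x": 0, "y": 0, "z": 18, "rx": 0, "ry": 0, "rz": 0},
  {"x": 0, "y": 0, "z": 12, "rx": 0, "ry": 0, "rz": 0},
])

```text
time_s: 13.2
ee_pos: [583.2, -202.2, 171.4]
ee_rot: [-179.8, -0.1, 105.6]
force: [-0.0, -0.9, -4.5]
gripper_width: 14.0
gripper_force: 45.0
```

move_arm([
  {"x": 0, "y": 0, "z": 6, "rx": 0, "ry": 0, "rz": 0},
  {"x": 0, "y": 0, "z": 2, "rx": 0, "ry": 0, "rz": 0},
  {"x": 0, "y": 0, "z": 0, "rx": 0, "ry": 0, "rz": 0},
  {"x": 0, "y": 0, "z": 0, "rx": 0, "ry": 0, "rz": 0},
  {"x": 0, "y": 0, "z": 0, "rx": 0, "ry": 0, "rz": 0},
])

```text
time_s: 13.7
ee_pos: [584.9, -201.9, 167.2]
ee_rot: [179.9, 0.1, 105.6]
force: [0.2, 0.7, -5.2]
gripper_width: 13.7
gripper_force: 45.0
```

```bash
sed -i "s/if len(F)>50:/if c=='scene':/" car.py; python3 car.py
```

```text
13.7 [ 584.9388116  -201.9108818   167.19351125] [1.79941900e+02 7.56740204e-02 1.05579469e+02] [ 0.24420604  0.7032472  -5.19268263] [-0.01874628 -0.07071019  0.01191244] 13.658598952191058
[{x:-0.4,y:-0.1},{x:-0.3,y:-0.1,rx:0.001,ry:0.001},{x:-0.4}]
max 0.4 end [ 585.  -203.   167.2] [180.    0.  105.6]
scene 3755 [[ -49.7  -59.8 -160.3]
 [  45.8    1.5 -104.9]
 [  50.9   58.3  -61.4]]
face x = a*y+b*z+c [ 4.000e-03 -3.000e-03  4.873e+01] 1588 zmin -161.95538346143354 y [-58.72763868  58.31054419]
(-60, -30) [-160.5  -76.2]
(-20, 20) [-160.9  -76.4]
(30, 60) [-160.1  -76.1]
top 1207 [[ -51.6  -11.2 -164.6]
 [  -1.1   36.1 -110.9]
 [  46.    60.4  -61.7]]
```

View pics/car.png

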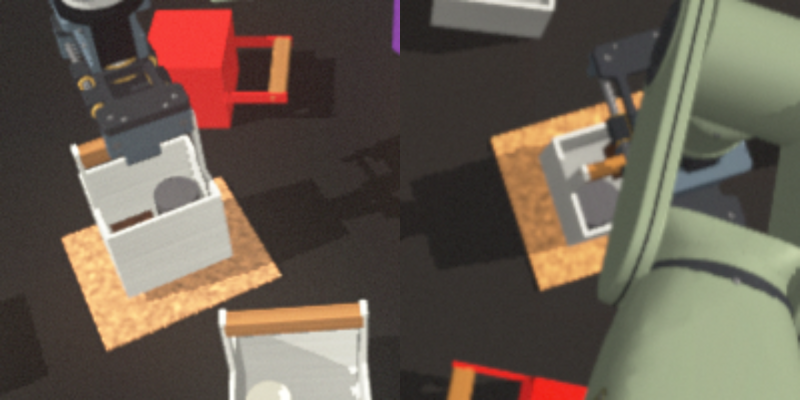

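Both crops show the caddy level and aligned, a little above the middle of the mat and clear of the spare. I'll set it down slowly.

move_arm([
  {"x": -0.5, "y": 0, "z": 2, "rx": 0, "ry": 0, "rz": 0},
  {"x": -0.5, "y": 0, "z": 2.5, "rx": 0, "ry": 0, "rz": 0},
  {"x": 0, "y": 0, "z": 2.5, "rx": 0, "ry": 0, "rz": 0},
  {"x": 0, "y": 0, "z": 2, "rx": 0, "ry": 0, "rz": 0},
  {"x": 0, "y": 0, "z": 2, "rx": 0, "ry": 0, "rz": 0},
  {"x": 0, "y": 0, "z": 1, "rx": 0, "ry": 0, "rz": 0},
  {"x": 0, "y": 0, "z": 0, "rx": 0, "ry": 0, "rz": 0},
  {"x": 0, "y": 0, "z": 0, "rx": 0, "ry": 0, "rz": 0},
])

```text
time_s: 14.6
ee_pos: [584.8, -202.7, 154.3]
ee_rot: [-180.0, 0.0, 105.6]
force: [0.4, 0.3, -4.3]
gripper_width: 13.9
gripper_force: 45.0
```

move_arm([
  {"x": 0, "y": 0, "z": 1, "rx": 0, "ry": 0, "rz": 0},
  {"x": 0, "y": 0, "z": 1, "rx": 0, "ry": 0, "rz": 0},
  {"x": 0, "y": 0, "z": 0, "rx": 0, "ry": 0, "rz": 0},
  {"x": 0, "y": 0, "z": 0, "rx": 0, "ry": 0, "rz": 0},
])

```text
time_s: 15.0
ee_pos: [584.7, -202.7, 152.2]
ee_rot: [-180.0, 0.0, 105.6]
force: [0.3, -0.0, -4.5]
gripper_width: 13.6
gripper_force: 45.0
```

move_arm([
  {"x": 0, "y": 0, "z": 0.7, "rx": 0, "ry": 0, "rz": 0},
  {"x": 0, "y": 0, "z": 0, "rx": 0, "ry": 0, "rz": 0},
  {"x": 0, "y": 0, "z": 0, "rx": 0, "ry": 0, "rz": 0},
])

```text
time_s: 15.3
ee_pos: [584.7, -202.7, 151.5]
ee_rot: [-180.0, 0.0, 105.6]
force: [-0.2, 0.3, -4.9]
gripper_width: 13.8
gripper_force: 45.0
```

move_arm([
  {"x": 0, "y": 0, "z": 0.6, "rx": 0, "ry": 0, "rz": 0},
  {"x": 0, "y": 0, "z": 0, "rx": 0, "ry": 0, "rz": 0},
  {"x": 0, "y": 0, "z": 0, "rx": 0, "ry": 0, "rz": 0},
])

```text
time_s: 15.6
ee_pos: [584.8, -202.6, 151.4]
ee_rot: [-180.0, 0.0, 105.6]
force: [-1.4, 0.7, -1.2]
gripper_width: 13.6
gripper_force: 45.0
```

move_arm([
  {"x": 0, "y": 0, "z": 0.3, "rx": 0, "ry": 0, "rz": 0},
  {"x": 0, "y": 0, "z": 0, "rx": 0, "ry": 0, "rz": 0},
  {"x": 0, "y": 0, "z": 0, "rx": 0, "ry": 0, "rz": 0},
])

```text
time_s: 15.9
ee_pos: [584.8, -202.6, 151.4]
ee_rot: [180.0, 0.0, 105.6]
force: [-2.2, 1.6, 2.3]
gripper_width: 13.7
gripper_force: 45.0
```

move_arm([
  {"x": 0, "y": 0, "z": 0, "rx": 0, "ry": 0, "rz": 0},
  {"x": 0, "y": 0, "z": 0, "rx": 0, "ry": 0, "rz": 0},
  {"x": 0, "y": 0, "z": 0, "rx": 0, "ry": 0, "rz": 0},
  {"x": 0, "y": 0, "z": 0, "rx": 0, "ry": 0, "rz": 0},
  {"x": 0, "y": 0, "z": 0, "rx": 0, "ry": 0, "rz": 0},
  {"x": 0, "y": 0, "z": 0, "rx": 0, "ry": 0, "rz": 0},
], grip=0.55)

```text
time_s: 16.5
ee_pos: [584.7, -202.8, 150.6]
ee_rot: [-180.0, 0.0, 105.6]
force: [-1.0, 0.4, 0.3]
gripper_width: 49.9
gripper_force: 0.0
```

move_arm([
  {"x": 0, "y": 0, "z": -4, "rx": 0, "ry": 0, "rz": 0},
  {"x": 0, "y": 0, "z": -8, "rx": 0, "ry": 0, "rz": 0},
  {"x": 0, "y": 0, "z": -12, "rx": 0, "ry": 0, "rz": 0},
  {"x": 0, "y": 0, "z": -20, "rx": 0, "ry": 0, "rz": 0},
  {"x": 0, "y": 0, "z": -25, "rx": 0, "ry": 0, "rz": 0},
  {"x": 0, "y": 0, "z": -25, "rx": 0, "ry": 0, "rz": 0},
  {"x": 0, "y": 0, "z": -20, "rx": 0, "ry": 0, "rz": 0},
  {"x": 0, "y": 0, "z": -10, "rx": 0, "ry": 0, "rz": 0},
  {"x": 0, "y": 0, "z": 0, "rx": 0, "ry": 0, "rz": 0},
  {"x": 0, "y": 0, "z": 0, "rx": 0, "ry": 0, "rz": 0},
])

```text
time_s: 17.5
ee_pos: [584.4, -202.5, 274.2]
ee_rot: [-179.9, -0.0, 105.6]
force: [0.9, -0.4, 0.4]
gripper_width: 50.4
gripper_force: 0.0
```

Run:
```python
from p import *
print(state()['time_s'],state()['force'],state()['gripper_width'])
f=grab_frame('scene'); save(f,'end.png')
P,u,v=cloud(f,np.ones((400,640),bool)); I=f['img'][v,u].astype(int)
L=R.from_euler('z',15.6,degrees=True).inv().apply(P-np.array([585,-203,0]))
k=(abs(L[:,0])<70)&(abs(L[:,1])<75)&(L[:,2]>12)&(L[:,2]<185)&(abs(I[:,0]-I[:,2])<40)
print(np.percentile(L[k],[1,50,99],axis=0).round(1))
```

```text
17.5 [ 0.86369581 -0.37305999  0.409085  ] 50.37387615031984
[[-50.1 -58.9  14.3]
 [  6.4   3.5  69.1]
 [ 50.8  59.8 175.6]]
```

View pics/end.png

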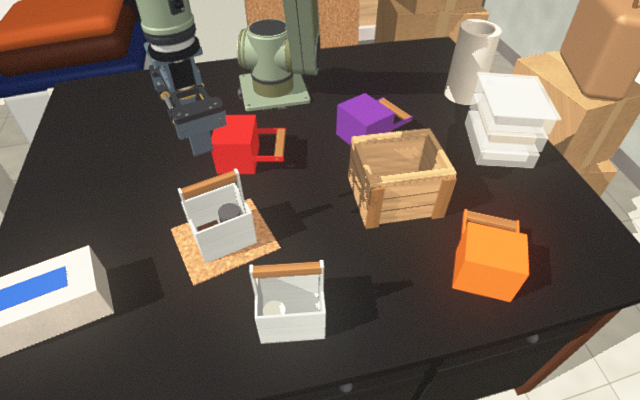

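The caddy stands upright in the middle of the mat at (220,220), within about 1 mm of centre. The crate is empty, the spare at (288,301) hasn't moved, and the gripper is clear.

```bash
python3 -c "from workcell import *; print(job_done())"
```

```text
the job is handed in; nothing more can be done
None
```

The caddy was turned level inside the crate, lifted straight out and set down upright in the middle of the cork mat at about 17 s; the spare was left alone and the job is handed in.

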